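Lay out the egg measuring board

ROBOT

A 7-joint arm with a two-finger parallel gripper is mounted at the origin on the work surface. World frame = base frame: x ahead of the robot, y to its left, z up, the work surface at z = 0. Lengths are in m, angles in rad, forces in N, time in s.
With the tool pointing down it reaches from about 0.425 to 1.025 m from the base axis. Payload 9.4 kg.
Tool frame: the origin (TCP) lies on the centre line of the jaws, within the pads' length; the fingertips stand 19 mm ahead of it and the grasp point (between the pads) is the TCP; z points along the fingers, y is the direction in which the jaws open and shut (so a half turn about z gives the same grasp; the last joint's range is limited). The gripper opens to 93 mm and grips with 3 to 60 N. Pads are 15 mm wide; open, the fingers measure 128 mm over their backs; the gripper's body (75 mm by 188 mm) begins 65 mm behind the grasp point.
Start: joints at [-1.215, 0.599, -0.003, 1.599, 0.002, 0.943, -0.08], TCP at [0.304, 0.658, 0.215] pointing down, gripper open.
Joint ranges: [-2.57, 2.57], [-0.35, 1.97], [-1.29, 1.29], [0.11, 2.56], [-1.05, 4.19], [0.11, 1.86], [-2.63, 2.63]. Speed limits (rad/s): [2.22, 2.22, 3.01, 3.01, 3.14, 3.14, 3.14].

INTERFACE

Orientations are given as a unit quaternion [x, y, z, w].
In Python, from rig import manip gives the robot as it stands.
- The arm moves only by the tool carry_out, never from a script. Its argument "steps" is a list of rows, each a list of 7 numbers: the shift along the tool's x, y, z in cm, then the turn, a rotation vector about the tool's x, y, z in rad, then the finger opening in cm, from 0 to 9.3. In form: [[x, y, z, ax, ay, az, claw], ...]. A call has 1 to 20 rows; each row shifts and turns the commanded pose from where the row before left it, along the tool's axes as they then stand; what a row does not reach is not made up. A row lasts 1/12 s, in which the tool goes at most 41.7 mm and 7.16 degrees, less where a joint would pass 70% of its speed; a pose out of reach is approached as far as the arm can. A call with a gripper value outside its range is refused whole. The fingers move at their own pace and stop on an object; "force" is the grip in N (left out, the last holds). Time passes only in rows, so rows that do not move let the fingers close. It gives the time, the measured TCP pose, the force and the opening at its end, in the units of the state.
- manip.sense(): the state, without advancing time (a new reading comes with each control period).
- manip.snapshot(name): name is "scene" or "top" or "wrist"; returns (picture, depth): 480x640x3 uint8, red, green, blue; 480x640 float32, m along the optical axis (not along the pixel's ray), 0 where there is no reading.
- manip.camera_params(name): a dict with "fx", "fy", "cx", "cy" (pixels), "pose" (4x4, takes a point from camera to world coordinates); the wrist camera has in their place "mount" (4x4, takes a point from camera to tool coordinates, whose origin is the TCP and whose axes are the flange's). Camera axes: x right, y up, looking along -z (the intrinsics and any distortion apply to the point x, -y, -z); pixel columns grow to the right and rows downward; lengths in m; the calibration is good to about 2 mm. A picture is of the moment at which its call begins: read the wrist's pose just before it. camera_params takes no time and is no camera call.
- manip.close_job(): hands the job in, once; it reports no verdict.
The state is a dict: "time_s": time; "joints": joint angles; "dq": joint speeds; "joint_efforts": joint torques, N m; "ee_pos": TCP position; "orientation": TCP orientation; "contact_force": force on the tool from outside, world axes, zero at the start; "moment": the same for the moment, N m; "finger_gap": finger opening in m.
Only numpy, scipy, OpenCV 4.12 (cv2) and the standard library are available. Lean on these libraries where they do the work, as an engineer would, in place of code of your own. Each camera call takes 0.05 s, during which the arm holds its last target. There are 200 camera calls.

TASK

Set up the green measuring board for work: lift the open blue tray of loose eggs off the black case, carry it level so that no egg leaves it and set it down inside its drawn frame, and lay the caliper, display up, on its drawn silhouette with its jaws on the drawn jaws. Set both down gently rather than dropping them, leave everything else where it is, and let go of both.

Things in the scene. Friction and masses are not known exactly. Their poses are not given: they have to be found in the camera images.
- tray_mid (a point): Blue open tray, 150 (x) x 64 (y) mm, walls 20 mm high, 4 mm thick; in the middle of each long wall an upright ear, flush outside, rises to 40 mm (32 mm wide, 4 mm thick): pinch both ears from outside, 64 mm along y, from above. 0.2 kg with its four eggs. Point: tray centre, 20 mm above its underside. Starts on the black case.
- tray: The same blue tray; origin at the centre of its underside.
- case: Black instrument case, fixed, 190 (x) x 100 (y) x 35 mm high, on the brown pad; the tray stands on it. Origin at the centre of its underside.
- egg1_mid (a point): Loose small egg, 34 mm long and 26 mm across, 13 g, lying in the tray and free to roll; the point is its centre.
- egg2_mid (a point): Loose small egg, 34 mm long and 26 mm across, 13 g, lying in the tray and free to roll; the point is its centre.
- egg3_mid (a point): Loose small egg, 34 mm long and 26 mm across, 13 g, lying in the tray and free to roll; the point is its centre.
- egg4_mid (a point): Loose small egg, 34 mm long and 26 mm across, 13 g, lying in the tray and free to roll; the point is its centre.
- caliper_mid (a point): Steel caliper lying flat on the brown pad, 180 mm long (x): black display housing 64 (x) x 36 (y) x 18 mm high in the middle, to be pinched across y; bar and 6 mm jaws 4.5 to 10.5 mm up. Fixed jaw at x = +83, sliding jaw at +38 mm, long jaws (50 mm) to -y. Does not slide. 0.15 kg. Point: housing centre, 9 mm above the underside; z out of the display.
- caliper: The same caliper; origin at the centre of the housing's underside.
- caliper_jaw (a point): Point on the caliper at its fixed jaw, 83 mm along +x from the housing's centre.
- tray_mark (a point): Centre of the drawn rectangular frame (174 x 88 mm, long side along its x) on a white card on the green board (320 x 250 x 4 mm, fixed), at the height of the board's top; the tray goes here, long side along x, either way round.
- caliper_mark (a point): Centre of the drawn black caliper silhouette (life size) on the other white card, at the height of the board's top: where the middle of the housing goes; its x axis runs to the drawn fixed jaw.
- jaw_mark (a point): Point on the drawn fixed jaw, 83 mm along x from caliper_mark.
- nest: Straw bird's nest cup, 82 mm wide, 55 mm high, on the brown pad (330 x 300 x 3 mm, fixed), at its side away from the robot. Origin at its underside. Leave alone.
- jar: Clear jar with blue cap, 54 mm across, 85 mm high, already on its drawn circle on the green board, beyond the cards. Origin at its underside. Leave alone.
- blue_box: Flat blue box, 260 x 80 x 28 mm, at the left side of the table. Leave alone.
- magnifier: Hand lens with wooden handle, 178 mm long, 12 mm high, at the right side of the table. Leave alone.
Mind the look-alikes: they are no part of the job. Of the things that look like the tray, the larger one is meant. Leave any orange look-alike of the case alone.

How it is judged:
By the outcome, as a careful person would: the job done as asked, in the order asked, and still so for the second after the job is handed in, with the robot touching nothing.
It also fails if it takes over 67 s, if anything falls off the work surface, if the arm or the gripper's body presses on something with over 40 N, if the wrist force passes 120 N, or if a joint passes its speed limit or range.

## Working session

There is one attempt and no reset: what is moved stays moved. The work goes in short steps, Python scripts to look and compute and a tool call to move; the robot and the scene stay as the last step left them, time stands still between calls to the robot, and variables do not carry over. Pictures are saved under pics/ and viewed, about 8 in all and at most 12, crops included, and the job is handed in when it is done.

Besides the shell and the picture viewer there is one more tool, called after ">>>" in YAML: its name, and indented under it one key for each argument. carry_out: Moves the arm, as the interface text tells. Its arguments: {"type":"object","properties":{"steps":{"type":"array"},"force":{"type":"number"}},"required":["steps"]}

```bash
mkdir -p pics; cat > h.py <<'E'
import numpy as np, cv2
from rig import manip
def snap(name, fn=None):
    s=manip.sense(); img,d=manip.snapshot(name); p=manip.camera_params(name)
    if fn: cv2.imwrite('pics/'+fn, img[:,:,::-1])
    if 'pose' in p: T=np.array(p['pose'])
    else:
        from scipy.spatial.transform import Rotation as R
        W=np.eye(4); W[:3,:3]=R.from_quat(s['orientation']).as_matrix(); W[:3,3]=s['ee_pos']; T=W@np.array(p['mount'])
    return img,d,p,T
def pt(u,v,d,p,T,z=None):
    r=np.array([(u-p['cx'])/p['fx'],-(v-p['cy'])/p['fy'],-1.])
    if z is None:
        k=d[int(v)-1:int(v)+2,int(u)-1:int(u)+2]; k=k[k>0]; t=np.median(k) if k.size else np.nan
    else: t=(z-T[2,3])/(T[:3,:3]@r)[2]
    return T[:3,:3]@(r*t)+T[:3,3]
E
python3 - <<'E'
from h import *
s=manip.sense(); print(s)
for n in ['top','scene']:
    img,d,p,T=snap(n,n+'1.png'); np.savez(n+'1.npz',img=img,d=d,T=T,**{k:v for k,v in p.items() if k!='pose'}); print(p)
E
```

```text
{'time_s': 0.0, 'joints': array([-1.21469968,  0.60011447, -0.00254898,  1.60012028,  0.00183048,
        0.94288945, -0.07979766]), 'dq': array([ 0.00135465, -0.00153462, -0.00069252,  0.0013564 ,  0.00034425,
        0.00095991, -0.00055652]), 'joint_efforts': array([ 3.89725974e-04, -7.65069509e+01,  1.49721075e+00, -2.52369529e+01,
       -5.24571282e-02,  1.68535067e-02,  1.73751041e-04]), 'ee_pos': array([0.3038898 , 0.65770055, 0.21397102]), 'orientation': array([ 2.14672507e-01,  9.76685788e-01, -7.60253998e-04, -8.41879224e-05]), 'contact_force': array([ 0.334395  , -0.09116288,  0.08168368]), 'moment': array([-0.0065873 , -0.00940496,  0.02300049]), 'finger_gap': 0.09335533197856753}
{'fx': 452.12736135744944, 'fy': 452.12736135744944, 'cx': 316.0193264494615, 'cy': 236.93194938169043, 'pose': array([[-0.00902605,  0.99463768, -0.10302632,  0.36968607],
       [-0.99989508, -0.00781005,  0.01220008,  0.02016475],
       [ 0.01133002,  0.10312563,  0.99460381,  1.22461744],
       [ 0.        ,  0.        ,  0.        ,  1.        ]])}
{'fx': 619.6107775792403, 'fy': 619.6107775792403, 'cx': 315.57322943764, 'cy': 238.04321226013016, 'pose': array([[ 0.8913164 , -0.30597693,  0.33456418,  1.15070221],
       [ 0.45327415,  0.61746712, -0.64286616, -1.28672312],
       [-0.00988017,  0.72464644,  0.68905001,  1.4599021 ],
       [ 0.        ,  0.        ,  0.        ,  1.        ]])}
```

View pics/top1.png

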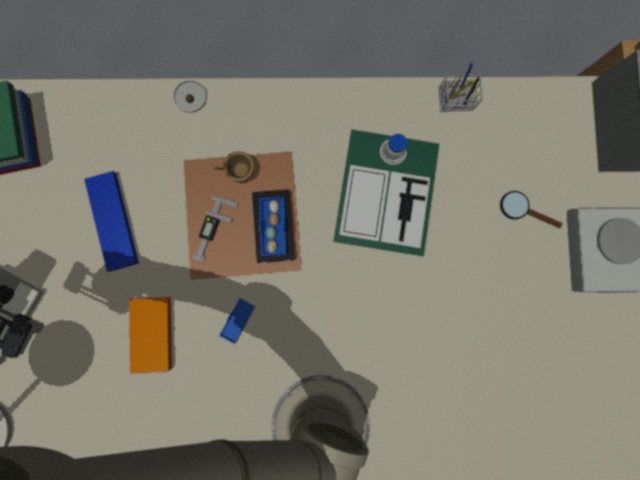

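View pics/scene1.png

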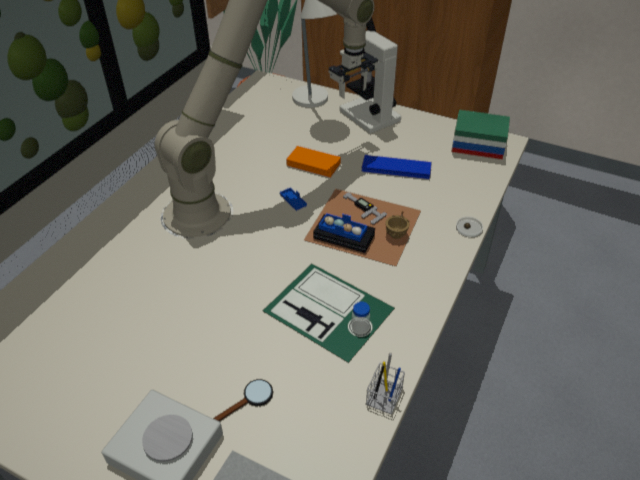

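Top view: the tray candidates are the blue tray with four eggs on the black case at (273,226) and a smaller blue one at (237,320). The first fits: it is larger, holds eggs and stands on the black case. The orange block at (150,335) is the case look-alike. The caliper is at (210,228), the frame at (364,202) and the silhouette at (406,208). I'll confirm this in an enlarged crop.

```bash
python3 - <<'E'
from h import *
z=np.load('top1.npz'); img=z['img'][125:275,180:300]; img2=z['img'][125:275,330:445]
c=np.hstack([cv2.resize(i,None,fx=3.4,fy=3.4,interpolation=cv2.INTER_CUBIC) for i in (img,img2)])
c=np.clip(c.astype(float)*1.5,0,255).astype('uint8')
print(c.shape); cv2.imwrite('pics/crop1.png',c[:,:,::-1])
E
```

```text
(510, 799, 3)
```

View pics/crop1.png

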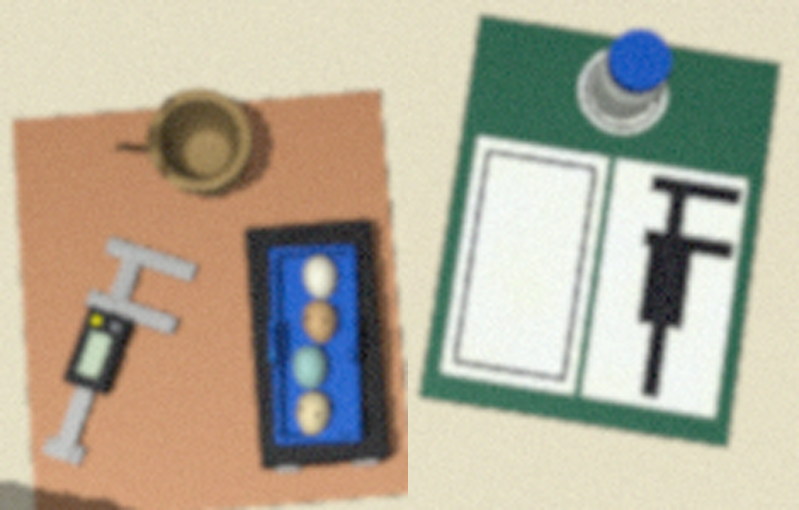

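Confirmed: the tray with four eggs on the black case is at crop (315,345). The caliper housing is at (100,348) with its fixed jaw toward (135,250). The frame is at (526,265), and the silhouette housing at (665,283) with its jaw at (680,188).

```bash
python3 - <<'E'
from h import *
z=np.load('top1.npz'); p={k:float(z[k]) for k in('fx','fy','cx','cy')}; T=z['T']; d=z['d']
def L(x,y,h): return pt(180+x/3.4,125+y/3.4,d,p,T,h)
def Rr(x,y,h): return pt(330+(x-408)/3.4,125+y/3.4,d,p,T,h)
def rect(n,f,c,h):
    q=np.array([f(*a,h)[:2] for a in c]); s=[np.linalg.norm(q[i]-q[(i+1)%4]) for i in range(4)]
    e=(q[0]+q[1]-q[2]-q[3]); print(n,q.mean(0).round(4),'sides',np.round(s,3),'long axis deg',np.degrees(np.arctan2(e[1],e[0])).round(1))
rect('case',L,[(247,230),(374,221),(388,458),(263,466)],.038)
rect('tray',L,[(270,248),(352,243),(360,442),(280,445)],.058)
rect('frame',Rr,[(486,148),(597,168),(566,380),(455,362)],.004)
rect('sil',Rr,[(650,240),(692,247),(680,326),(640,320)],.004)
rect('cal',L,[(92,305),(134,320),(108,392),(66,378)],.021)
print('jaw',Rr(678,188,.004),'caljaw',L(127,250,.013))
print('tail',Rr(650,393,.004))
print('depth: case',pt(180+255/3.4,125+300/3.4,d,p,T),'cal',pt(209,227,d,p,T),'board',pt(364,202,d,p,T))
E
```

```text
case [0.523  0.1176] sides [0.1   0.186 0.096 0.185] long axis deg 3.6
tray [0.5196 0.1179] sides [0.063 0.153 0.061 0.152] long axis deg 2.6
frame [ 0.5897 -0.1291] sides [0.091 0.175 0.09  0.177] long axis deg -9.3
sil [ 0.5731 -0.2412] sides [0.034 0.065 0.032 0.066] long axis deg -9.5
cal [0.5218 0.2904] sides [0.035 0.06  0.035 0.061] long axis deg -18.8
jaw [ 0.65106429 -0.25368447  0.004     ] caljaw [0.60197475 0.27190004 0.013     ]
tail [ 0.48431628 -0.22617569  0.004     ]
depth: case [0.55710025 0.16678464 0.03723717] cal [0.52307325 0.29104865 0.0229738 ] board [ 0.59137792 -0.12718054  0.0035791 ]
```

>>> carry_out:
  steps:
    - [-2.6, -2.5, 0, 0, 0, 0, 9.3]
    - [-2.6, -2.5, 0, 0, 0, 0, 9.3]
    - [-2.6, -2.5, 0, 0, 0, 0, 9.3]
    - [-2.6, -2.5, 0, 0, 0, 0, 9.3]
    - [-2.6, -2.5, 0, 0, 0, 0, 9.3]
    - [-2.6, -2.5, 0, 0, 0, 0, 9.3]
    - [-2.6, -2.5, 0, 0, 0, 0, 9.3]
    - [-2.6, -2.5, 0, 0, 0, 0, 9.3]
    - [-2.6, -2.5, 0, 0, 0, 0, 9.3]
    - [-2.6, -2.5, 0, 0, 0, 0, 9.3]
    - [-2.6, -2.5, 0, 0, 0, 0, 9.3]
    - [-2.6, -2.5, 0, 0, 0, 0, 9.3]
    - [-2.6, -2.5, 0, 0, 0, 0, 9.3]
    - [-2.6, -2.5, 0, 0, 0, 0, 9.3]
    - [-2.6, -2.5, 0, 0, 0, 0, 9.3]
    - [-3.2, 0, 0, 0, 0, -0.12, 9.3]
    - [0, 0, 0, 0, 0, -0.12, 9.3]
    - [0, 0, 0, 0, 0, -0.12, 9.3]
    - [0, 0, 0, 0, 0, -0.12, 9.3]
    - [0, 0, 0, 0, 0, 0, 9.3]

```text
time_s: 1.77
ee_pos: [0.5299, 0.1402, 0.2145]
orientation: [-0.026, 1.0, -0.0, -0.0]
contact_force: [-0.2, 0.4, 0.3]
finger_gap: 0.0933
```

```bash
python3 - <<'E'
from h import *
s=manip.sense(); print(s['time_s'],s['ee_pos'],s['orientation'],s['joints'],s['contact_force'])
img,d,p,T=snap('wrist','w1.png'); np.savez('w1.npz',img=img,d=d,T=T,**{k:p[k] for k in('fx','fy','cx','cy')}); print(p,T)
E
```

```text
1.7667 [0.52985652 0.14022952 0.21453421] [-2.58985116e-02  9.99664528e-01 -4.35105724e-05 -3.09438196e-04] [-0.28571411  0.39073152 -0.10393847  2.00184183  0.05766039  0.75236196
  1.19858779] [-0.20304295  0.4258868   0.30000872]
{'fx': 371.5770483411601, 'fy': 371.5770483411601, 'cx': 315.7750367915755, 'cy': 238.5859445818121, 'mount': array([[-1.25913250e-03,  9.58979717e-01,  2.83471897e-01,
         7.93582251e-02],
       [ 9.99997749e-01,  1.69152978e-03, -1.28059638e-03,
        -2.16008123e-04],
       [-1.70756711e-03,  2.83469647e-01, -9.58979689e-01,
        -1.70179815e-01],
       [ 0.00000000e+00,  0.00000000e+00,  0.00000000e+00,
         1.00000000e+00]])} [[-0.05052106 -0.95795542 -0.28243414  0.45072086]
 [ 0.99872166 -0.04799555 -0.01585815  0.1359222 ]
 [ 0.00163582 -0.28287426  0.95915561  0.38476328]
 [ 0.          0.          0.          1.        ]]
```

View pics/w1.png

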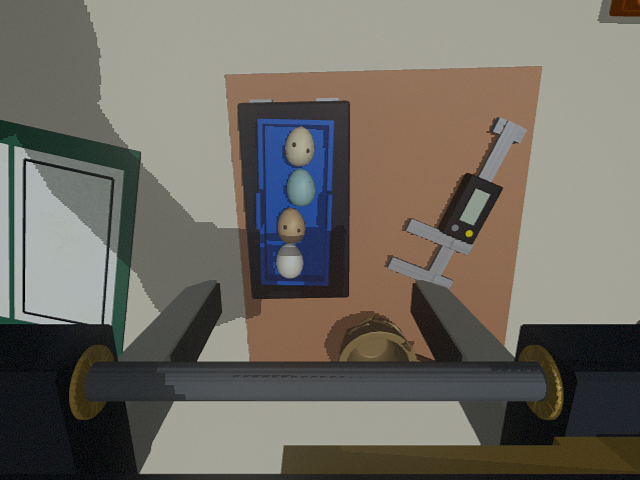

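The wrist view shows the tray rim at (257..333, 121..286) with its ears near (259,211) and (331,215). The caliper housing is around (470,209), with its jaws at (420,270).

```bash
python3 - <<'E'
from h import *
z=np.load('w1.npz'); p={k:float(z[k]) for k in('fx','fy','cx','cy')}; T=z['T']; d=z['d']; img=z['img'].astype(int)
v,u=np.mgrid[0:480,0:640]
P=np.stack([(u-p['cx'])/p['fx']*d,-(v-p['cy'])/p['fy']*d,-d],-1)@T[:3,:3].T+T[:3,3]
roi=(u>235)&(u<355)&(v>95)&(v<300)&(d>0)
def mr(n,m):
    q=P[m]; (c,s,a)=cv2.minAreaRect((q[:,:2]*1000).astype(np.float32)); print(n,m.sum(),np.round(c,1),np.round(s,1),round(a,1),'z',np.percentile(q[:,2],[5,50,95]).round(4))
rim=roi&(P[...,2]>.052)&(P[...,2]<.0605)&(img[...,2]>img[...,0]*1.6+15); mr('rim',rim)
ear=roi&(P[...,2]>.066)&(img[...,2]>img[...,0]*1.6+10)
for n,m in(('earR',ear&(u<295)),('earL',ear&(u>295))):
    if m.sum()>3: print(n,u[m].mean(),v[m].mean()); mr(n,m)
ct=roi&(abs(P[...,2]-.038)<.003)&(img.max(-1)<60); mr('case',ct)
def rect(n,c,h):
    q=np.array([pt(*a,d,p,T,h)[:2] for a in c]); s=[np.linalg.norm(q[i]-q[(i+1)%4]) for i in range(4)]
    e=(q[0]+q[1]-q[2]-q[3]); print(n,q.mean(0).round(4),np.round(s,3),np.degrees(np.arctan2(-e[1],-e[0])).round(1))
rect('tray',[(257,121),(333,122),(328,285),(262,286)],.058)
rect('cal',[(465,174),(502,187),(474,244),(438,228)],.021)
rect('frame?',[(24,159),(113,179),(105,325),(24,312)],.004)
E
```

```text
rim 1957 [518.6 120.8] [150.2  64. ] 1.6 z [0.0543 0.0582 0.0595]
earR 258.6875 210.16666666666666
earR 240 [519.2  91.3] [32.  4.] 0.5 z [0.0673 0.0777 0.0791]
earL 328.68279569892474 210.7741935483871
earL 186 [517.4 150.7] [31.9  4. ] 1.6 z [0.0739 0.0781 0.0793]
case 7929 [522.9 121.9] [189.3  99.3] 3.9 z [0.0369 0.0382 0.0395]
tray [0.52   0.1213] [0.064 0.148 0.063 0.15 ] 2.0
cal [0.5193 0.2936] [0.04  0.062 0.042 0.058] -17.4
frame? [ 0.5871 -0.1248] [0.088 0.17  0.091 0.174] -9.3
```

>>> carry_out:
  steps:
    - [0, 0, 0, 0, 0, 0.024, 9.3]
    - [1.2, -1.9, 0, 0, 0, 0, 9.3]
    - [0, 0, 3, 0, 0, 0, 9.3]
    - [0, 0, 3, 0, 0, 0, 9.3]
    - [0, 0, 2, 0, 0, 0, 9.3]
    - [0, 0, 0, 0, 0, 0, 9.3]
    - [0, 0, 0, 0, 0, 0, 9.3]

```text
time_s: 2.4
ee_pos: [0.5178, 0.1216, 0.1344]
orientation: [-0.01, 1.0, -0.0, -0.001]
contact_force: [0.1, -0.1, -0.5]
finger_gap: 0.0932
```

>>> carry_out:
  steps:
    - [0, 0, 2, 0, 0, 0, 9.3]
    - [0, 0, 2, 0, 0, 0, 9.3]
    - [0, 0, 1.6, 0, 0, 0, 9.3]
    - [0, 0, 1, 0, 0, 0, 9.3]
    - [0, 0, 0, 0, 0, 0, 8.3]
    - [0, 0, 0, 0, 0, 0, 7.8]
    - [0, 0, 0, 0, 0, 0, 7.3]
    - [0, 0, 0, 0, 0, 0, 6.9]
    - [0, 0, 0, 0, 0, 0, 6.7]
    - [0, 0, 0, 0, 0, 0, 6.5]
    - [0, 0, 0, 0, 0, 0, 6.4]
    - [0, 0, 0, 0, 0, 0, 6.2]
    - [0, 0, 0, 0, 0, 0, 6.0]
    - [0, 0, 0, 0, 0, 0, 5.8]
    - [0, 0, 0, 0, 0, 0, 5.8]
  force: 15

```text
time_s: 3.65
ee_pos: [0.5185, 0.1212, 0.0692]
orientation: [-0.011, 1.0, -0.0, 0.0]
contact_force: [0.6, -2.3, 6.0]
finger_gap: 0.0638
```

>>> carry_out:
  steps:
    - [0, 0, -0.2, 0, 0, 0, 5.5]
    - [0, 0, -0.4, 0, 0, 0, 5.5]
    - [0, 0, -0.6, 0, 0, 0, 5.5]
    - [0, 0, -0.8, 0, 0, 0, 5.5]
    - [0, 0, -0.9, 0, 0, 0, 5.5]
    - [0, 0, -0.9, 0, 0, 0, 5.5]
    - [0, 0, -0.9, 0, 0, 0, 5.5]
    - [0, 0, -0.8, 0, 0, 0, 5.5]
    - [0, 0, -0.6, 0, 0, 0, 5.5]
    - [0, 0, -0.4, 0, 0, 0, 5.5]
    - [0, 0, -0.2, 0, 0, 0, 5.5]
    - [0, 0, 0, 0, 0, 0, 5.5]
    - [0, 0, 0, 0, 0, 0, 5.5]
  force: 20

```text
time_s: 4.73
ee_pos: [0.5182, 0.1214, 0.1357]
orientation: [-0.012, 1.0, -0.0, -0.0]
contact_force: [-1.1, -1.1, -2.1]
finger_gap: 0.0633
```

```bash
cat > tilt.py <<'E'
from h import *
import sys
img,d,p,T=snap('wrist',sys.argv[1]); img=img.astype(int); s=manip.sense()
v,u=np.mgrid[0:480,0:640]
P=np.stack([(u-p['cx'])/p['fx']*d,-(v-p['cy'])/p['fy']*d,-d],-1)@T[:3,:3].T+T[:3,3]
z0=s['ee_pos'][2]
m=(d>0)&(img[...,2]>img[...,0]*1.6+10)&(np.hypot(P[...,0]-s['ee_pos'][0],P[...,1]-s['ee_pos'][1])<.09)&(abs(P[...,2]-(z0-.011))<.008)
q=P[m]; A=np.c_[q[:,:2]-s['ee_pos'][:2],np.ones(len(q))]; c=np.linalg.lstsq(A,q[:,2],rcond=None)[0]
r=cv2.minAreaRect((q[:,:2]*1000).astype(np.float32)); print(m.sum(),'rect',r,'slope',c,'tcp',s['ee_pos'],s['orientation'],s['time_s'],'F',s['contact_force'],s['moment'])
E
python3 tilt.py w2.png
```

```text
5004 rect ((518.6697998046875, 121.23727416992188), (151.05960083007812, 64.31011199951172), 1.527154803276062) slope [-0.00326424  0.00784861  0.1243046 ] tcp [0.51815578 0.12139446 0.13552526] [-1.16151060e-02  9.99932506e-01 -1.03973681e-04 -2.50821192e-04] 4.7833 F [ 0.17334225 -0.4940572  -1.50284737] [0.05513923 0.0471773  0.02465895]
```

View pics/w2.png

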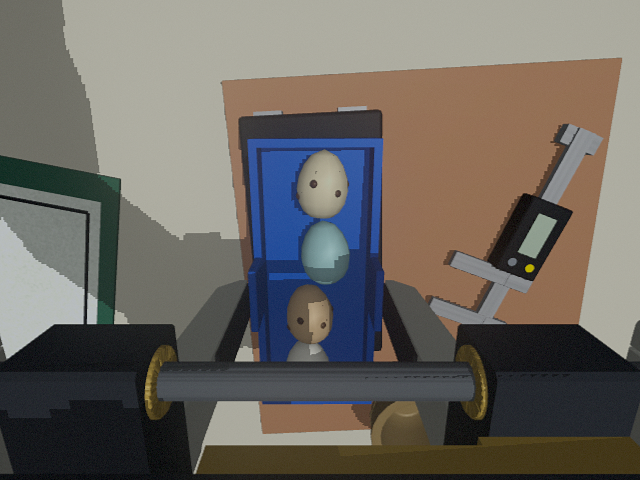

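The tray is held level (slopes under 0.01), with all four eggs inside. I'll carry it gently.

>>> carry_out:
  steps:
    - [-0.1, -0.4, 0, 0, 0, 0, 5.5]
    - [-0.2, -0.8, 0, 0, 0, 0, 5.5]
    - [-0.3, -1.2, 0, 0, 0, 0, 5.5]
    - [-0.4, -1.6, 0, 0, 0, 0, 5.5]
    - [-0.5, -2.0, 0, 0, 0, 0, 5.5]
    - [-0.52, -2.06, 0, 0, 0, 0, 5.5]
    - [-0.52, -2.06, 0, 0, 0, 0, 5.5]
    - [-0.52, -2.06, 0, 0, 0, 0, 5.5]
    - [-0.52, -2.06, 0, 0, 0, 0, 5.5]
    - [-0.52, -2.06, 0, 0, 0, 0, 5.5]
    - [-0.52, -2.06, 0, 0, 0, 0, 5.5]
    - [-0.52, -2.06, 0, 0, 0, 0, 5.5]
    - [-0.4, -1.6, 0, 0, 0, 0, 5.5]
    - [-0.3, -1.2, 0, 0, 0, 0, 5.5]
    - [-0.2, -0.8, 0, 0, 0, 0, 5.5]
    - [-0.1, -0.4, 0, 0, 0, 0, 5.5]
    - [0, 0, 0, 0, 0, 0, 5.5]
    - [0, 0, 0, 0, 0, 0, 5.5]

```text
time_s: 6.28
ee_pos: [0.5852, -0.1206, 0.1358]
orientation: [-0.012, 1.0, 0.0, -0.0]
contact_force: [0.1, 0.0, -2.1]
finger_gap: 0.0636
```

>>> carry_out:
  steps:
    - [0, 0, 0, 0, 0, 0.01, 5.5]
    - [0, 0, 0, 0, 0, 0.02, 5.5]
    - [0, 0, 0, 0, 0, 0.03, 5.5]
    - [0, 0, 0, 0, 0, 0.035, 5.5]
    - [0, 0, 0, 0, 0, 0.035, 5.5]
    - [0, 0, 0, 0, 0, 0.03, 5.5]
    - [0, 0, 0, 0, 0, 0.02, 5.5]
    - [0, 0, 0, 0, 0, 0.01, 5.5]
    - [0, 0, 0, 0, 0, 0, 5.5]
    - [0, 0, 0, 0, 0, 0, 5.5]

```text
time_s: 7.12
ee_pos: [0.5854, -0.1211, 0.1359]
orientation: [0.083, 0.997, -0.0, 0.0]
contact_force: [-0.1, -0.8, -2.9]
finger_gap: 0.0635
```

```bash
python3 tilt.py w3.png
```

```text
4890 rect ((585.5491943359375, -121.33012390136719), (64.2129898071289, 150.6165008544922), 80.58538818359375) slope [-0.0035694  -0.00027844  0.12450384] tcp [ 0.58540464 -0.12120171  0.13584417] [ 8.30818155e-02  9.96542729e-01 -1.86526507e-05  8.50472187e-06] 7.1667 F [ 0.22789802  0.76411956 -2.42303753] [ 0.01447846  0.00833849 -0.00785636]
```

View pics/w3.png

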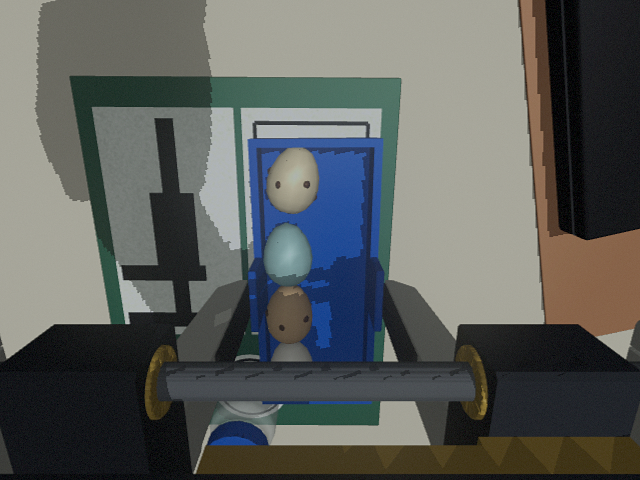

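The view shows the frame's near corners at (254,122) and (369,123). The silhouette housing spans about (150..195, 194..268), and the jar is at (245,400), beyond the tray. All four eggs are in the tray.

```bash
cat > w3.py <<'E'
from h import *
s=manip.sense(); p=manip.camera_params('wrist')
from scipy.spatial.transform import Rotation as R
W=np.eye(4); W[:3,:3]=R.from_quat(s['orientation']).as_matrix(); W[:3,3]=s['ee_pos']; T=W@np.array(p['mount'])
f=lambda u,v:pt(u,v,None,p,T,.004)[:2]
a,b=f(254,122),f(369,123); e=b-a; print('near edge',a,b,np.linalg.norm(e),'yaw',np.degrees(np.arctan2(e[1],e[0]))-90)
for y in (-9.3,np.degrees(np.arctan2(e[1],e[0]))-90): print('centre',(a+b)/2+.087*np.array([np.cos(np.radians(y)),np.sin(np.radians(y))]))
c,g=f(71,77),f(401,78); e=g-c; print('board near',np.linalg.norm(e),np.degrees(np.arctan2(e[1],e[0]))-90)
h=[f(150,194),f(194,194),f(198,267),f(147,267)]; print('sil',np.mean(h,0),[np.linalg.norm(h[i]-h[i-1]) for i in range(4)])
t=f(164,119); j=f(182,268); print('tail',t)
E
python3 w3.py
```

```text
near edge [ 0.49418606 -0.15423541] [ 0.50979988 -0.06638267] 0.08922944921486695 yaw -10.077786119116084
centre [ 0.58784942 -0.12436857]
centre [ 0.58765066 -0.12553273]
board near 0.2477339846850356 -9.752389375425636
sil [ 0.56882744 -0.24086998] [np.float64(0.06456576438783423), np.float64(0.035966719700700665), np.float64(0.06374863805170052), np.float64(0.04415922772126396)]
tail [ 0.48041199 -0.22238035]
```

>>> carry_out:
  steps:
    - [-0.1, -0.1, 0.3, 0, 0, 0, 5.5]
    - [-0.15, -0.2, 0.6, 0, 0, 0, 5.5]
    - [-0.13, -0.14, 0.9, 0, 0, 0, 5.5]
    - [0, 0, 1.2, 0, 0, 0, 5.5]
    - [0, 0, 1.2, 0, 0, 0, 5.5]
    - [0, 0, 1.2, 0, 0, 0, 5.5]
    - [0, 0, 1.2, 0, 0, 0, 5.5]
    - [0, 0, 1.0, 0, 0, 0, 5.5]
    - [0, 0, 0.8, 0, 0, 0, 5.5]
    - [0, 0, 0.6, 0, 0, 0, 5.5]
    - [0, 0, 0.4, 0, 0, 0, 5.5]
    - [0, 0, 0.2, 0, 0, 0, 5.5]
    - [0, 0, 0.1, 0, 0, 0, 5.5]
    - [0, 0, 0, 0, 0, 0, 5.5]
    - [0, 0, 0, 0, 0, 0, 5.5]

```text
time_s: 8.42
ee_pos: [0.5887, -0.1263, 0.0393]
orientation: [0.083, 0.997, -0.0, 0.0]
contact_force: [-0.1, 0.3, -2.4]
finger_gap: 0.0636
```

>>> carry_out:
  steps:
    - [0, 0, 0.1, 0, 0, 0, 5.5]
    - [0, 0, 0.1, 0, 0, 0, 5.5]
    - [0, 0, 0.1, 0, 0, 0, 5.5]
    - [0, 0, 0, 0, 0, 0, 5.5]
    - [0, 0, 0, 0, 0, 0, 5.5]

```text
time_s: 8.83
ee_pos: [0.5884, -0.1262, 0.0358]
orientation: [0.083, 0.997, -0.0, -0.0]
contact_force: [0.2, -0.9, -2.1]
finger_gap: 0.0634
```

>>> carry_out:
  steps:
    - [0, 0, 0.05, 0, 0, 0, 5.5]
    - [0, 0, 0.05, 0, 0, 0, 5.5]
    - [0, 0, 0, 0, 0, 0, 5.5]
    - [0, 0, 0, 0, 0, 0, 5.5]

```text
time_s: 9.17
ee_pos: [0.5885, -0.1262, 0.0352]
orientation: [0.083, 0.997, -0.0, 0.0]
contact_force: [-2.2, 0.1, 4.8]
finger_gap: 0.0638
```

Contact (+5 N). Releasing slowly, then rising.

>>> carry_out:
  steps:
    - [0, 0, 0, 0, 0, 0, 6.5]
    - [0, 0, 0, 0, 0, 0, 6.7]
    - [0, 0, 0, 0, 0, 0, 7.0]
    - [0, 0, 0, 0, 0, 0, 7.5]
    - [0, 0, 0, 0, 0, 0, 8.2]
    - [0, 0, 0, 0, 0, 0, 9.0]
    - [0, 0, 0, 0, 0, 0, 9.3]
    - [0, 0, 0, 0, 0, 0, 9.3]
    - [0, 0, 0, 0, 0, 0, 9.3]

```text
time_s: 9.92
ee_pos: [0.5885, -0.1262, 0.0348]
orientation: [0.083, 0.997, -0.0, 0.0]
contact_force: [0.8, -0.1, 0.4]
finger_gap: 0.0926
```

>>> carry_out:
  steps:
    - [0, 0, -0.5, 0, 0, 0, 9.3]
    - [0, 0, -1, 0, 0, 0, 9.3]
    - [0, 0, -2, 0, 0, 0, 9.3]
    - [0, 0, -3, 0, 0, 0, 9.3]
    - [0, 0, -3, 0, 0, 0, 9.3]
    - [0, 0, -3, 0, 0, 0, 9.3]
    - [0, 0, -3, 0, 0, 0, 9.3]
    - [0, 0, -2.5, 0, 0, 0, 9.3]
    - [0, 0, 0, 0, 0, 0, 9.3]
    - [0, 0, 0, 0, 0, 0, 9.3]

```text
time_s: 10.75
ee_pos: [0.5891, -0.1264, 0.2173]
orientation: [0.083, 0.997, -0.0, 0.002]
contact_force: [-0.0, 0.1, -0.1]
finger_gap: 0.093
```

```bash
python3 - <<'E'
from h import *
print(manip.sense()['ee_pos'],manip.sense()['orientation'])
img,d,p,T=snap('wrist','w4.png'); np.savez('w4.npz',img=img,d=d,T=T,**{k:p[k] for k in('fx','fy','cx','cy')})
E
```

```text
[ 0.58909855 -0.12636697  0.2172571 ] [ 8.33738068e-02  9.96516340e-01 -1.19073449e-04  1.99464926e-03]
```

View pics/w4.png

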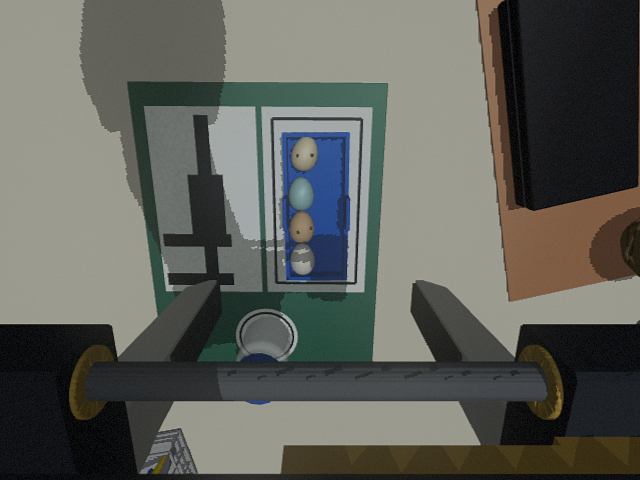

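The tray sits inside its frame, which spans (271..362, 118..283), with four eggs in it. The silhouette has its tail at (201,115), its housing at about (206,205) and its fixed jaw at v≈279. I'll work out numbers for both.

```bash
python3 - <<'E'
from h import *
z=np.load('w4.npz'); p={k:float(z[k]) for k in('fx','fy','cx','cy')}; T=z['T']; d=z['d']; img=z['img'].astype(int)
v,u=np.mgrid[0:480,0:640]
P=np.stack([(u-p['cx'])/p['fx']*d,-(v-p['cy'])/p['fy']*d,-d],-1)@T[:3,:3].T+T[:3,3]
rim=(abs(P[...,2]-.024)<.004)&(img[...,2]>img[...,0]*1.6+10)&(u>260)&(u<370)&(v>110)&(v<300)
print('rim',cv2.minAreaRect((P[rim][:,:2]*1000).astype(np.float32)))
fr=[pt(*c,d,p,T,.004)[:2] for c in[(271,118),(362,118),(357,283),(276,283)]]
print('frame',np.mean(fr,0),cv2.minAreaRect((np.array(fr)*1000).astype(np.float32)))
# silhouette: rays to z=.004, dark pixels, analyse in template frame
rays=np.stack([(u-p['cx'])/p['fx'],-(v-p['cy'])/p['fy'],-np.ones_like(u,float)],-1)@T[:3,:3].T
G=(T[:3,3]+rays*((.004-T[2,3])/rays[...,2])[...,None])[...,:2]
m=(img.max(-1)<55)&(u>150)&(u<245)&(v>110)&(v<290)&(img[...,1]<img[...,0]+12)
q=G[m]*1000
h=[pt(*c,d,p,T,.004)[:2] for c in[(188,175),(224,175),(226,235),(186,235)]]; print('sil hand',np.mean(h,0))
for deg in(-9,-9.5,-10,-10.5):
    a=np.radians(deg); x=q@[np.cos(a),np.sin(a)]; y=q@[-np.sin(a),np.cos(a)]
    hx=np.arange(x.min(),x.max(),2); w=[np.ptp(y[(x>=t)&(x<t+2)]) if ((x>=t)&(x<t+2)).sum()>2 else 0 for t in hx]
    b=(np.array(w)>28)&(np.array(w)<43); xm=hx[b]+1
    # tail band mid vs bar between jaws mid -> yaw check
    yt=[np.median(y[(x>=x.min()+k)&(x<x.min()+k+6)]) for k in(4,40)]
    print(deg,'x range',x.min(),x.max(),'housing',xm.min()-1,xm.max()+1,'tail mids',yt, 'hy',y[(x>xm.mean()-15)&(x<xm.mean()+10)].min(),y[(x>xm.mean()-15)&(x<xm.mean()+10)].max())
    xc=(xm.min()+xm.max())/2
print(m.sum())
E
```

```text
rim ((588.296142578125, -126.11367797851562), (63.7116813659668, 149.70346069335938), 80.57209014892578)
frame [ 0.58820673 -0.1251512 ] ((588.2084350585938, -125.03113555908203), (90.42098999023438, 175.2777862548828), 80.31757354736328)
sil hand [ 0.56865353 -0.23929694]
-9 x range 508.80797093396654 694.1399189494111 housing 566.8079709339665 644.8079709339665 tail mids [np.float64(-145.1285475500813), np.float64(-145.7275381717348)] hy -203.41872101748896 -128.5669963542837
-9.5 x range 510.1017598973041 695.3520482173054 housing 568.1017598973041 646.1017598973041 tail mids [np.float64(-140.63761540724698), np.float64(-140.92154732344414)] hy -198.28735926326712 -123.44015242972293
-10 x range 511.28172621680045 696.5544354012864 housing 569.2817262168021 647.2817262168043 tail mids [np.float64(-136.13597316549874), np.float64(-136.10482475372484)] hy -195.19161016467635 -118.29039110734685
-10.5 x range 512.3953428333537 697.7290266880236 housing 570.3953428333537 632.3953428333537 tail mids [np.float64(-131.6239636423221), np.float64(-131.2777372746493)] hy -187.9797266275121 -113.00653542307948
4641
```

```bash
cat > rect.py <<'E'
from h import *
def rectify(npz,c,deg,h,out,s=4,L=200,H=110):
    z=np.load(npz); p={k:float(z[k]) for k in('fx','fy','cx','cy')}; T=z['T']
    a=np.radians(deg); X,Y=np.meshgrid((np.arange(L*s)-L*s/2)/s/1000,-(np.arange(H*s)-H*s/2)/s/1000)
    W=np.stack([c[0]+X*np.cos(a)-Y*np.sin(a),c[1]+X*np.sin(a)+Y*np.cos(a),np.full_like(X,h)],-1)
    q=(W-T[:3,3])@T[:3,:3]
    u=p['cx']-p['fx']*q[...,0]/q[...,2]; v=p['cy']+p['fy']*q[...,1]/q[...,2]
    im=cv2.remap(z['img'],u.astype(np.float32),v.astype(np.float32),cv2.INTER_CUBIC)
    im=np.clip(im*1.5,0,255).astype('uint8')
    for k in range(-90,91,10): im[:6 if k else 14,int(L*s/2+k*s)]=(255,0,0)
    cv2.imwrite('pics/'+out,im[:,:,::-1]); return im
E
python3 - <<'E'
from rect import *
rectify('w4.npz',(.5687,-.2393),-9.7,.004,'sil.png')
E
```

```text
(no output)
```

View pics/sil.png

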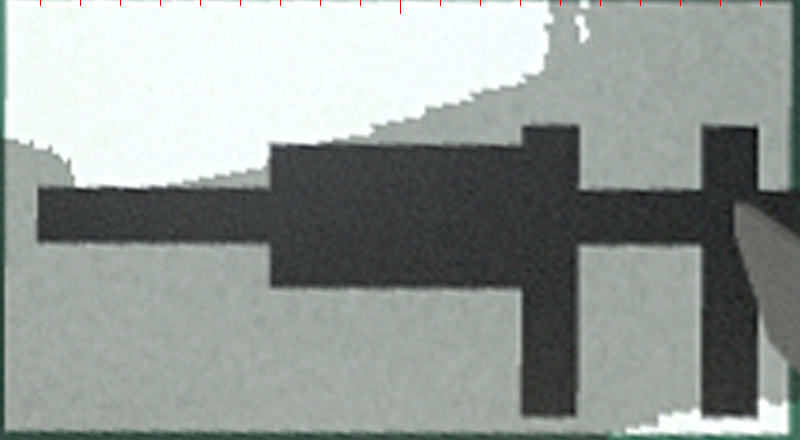

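The rectified silhouette at 4 px/mm shows jaws 45.1 mm apart, as stated. Its origin is at px (398,216), which gives caliper_mark ≈ (0.5684, −0.2382) and yaw ≈ −9.9°. The tray rim is centred in the frame to 1 mm. Next I'll go over the caliper.

>>> carry_out:
  steps:
    - [0.5, 1.5, 0, 0, 0, 0, 9.3]
    - [1.07, 3.1, 0, 0, 0, 0, 9.3]
    - [1.07, 3.1, 0, 0, 0, 0, 9.3]
    - [1.07, 3.1, 0, 0, 0, 0, 9.3]
    - [1.07, 3.1, 0, 0, 0, 0, 9.3]
    - [1.07, 3.1, 0, 0, 0, 0, 9.3]
    - [1.07, 3.1, 0, 0, 0, 0, 9.3]
    - [1.07, 3.1, 0, 0, 0, 0, 9.3]
    - [1.07, 3.1, 0, 0, 0, 0, 9.3]
    - [1.07, 3.1, 0, 0, 0, 0, 9.3]
    - [1.07, 3.1, 0, 0, 0, 0, 9.3]
    - [1.07, 3.1, 0, 0, 0, 0, 9.3]
    - [1.07, 3.1, 0, 0, 0, 0, 9.3]
    - [0.55, 1.6, 0, 0, 0, 0, 9.3]
    - [0, 0, 0, 0, 0, 0.07, 9.3]
    - [0, 0, 0, 0, 0, 0.07, 9.3]
    - [0, 0, 0, 0, 0, 0, 9.3]
    - [0, 0, 0, 0, 0, 0, 9.3]

```text
time_s: 12.3
ee_pos: [0.5177, 0.294, 0.2137]
orientation: [0.152, 0.988, -0.001, -0.001]
contact_force: [0.5, 0.2, 0.2]
finger_gap: 0.0929
```

```bash
python3 - <<'E'
from rect import *
s=manip.sense(); print(s['time_s'],s['ee_pos'],s['orientation'])
img,d,p,T=snap('wrist','w5.png'); np.savez('w5.npz',img=img,d=d,T=T,**{k:p[k] for k in('fx','fy','cx','cy')})
rectify('w5.npz',(.5193,.2936),-17.8,.021,'cal.png')
v,u=np.mgrid[0:480,0:640]
P=np.stack([(u-p['cx'])/p['fx']*d,-(v-p['cy'])/p['fy']*d,-d],-1)@T[:3,:3].T+T[:3,3]
m=(abs(P[...,2]-.021)<.004)&(np.hypot(P[...,0]-.5193,P[...,1]-.2936)<.045)
q=P[m]; print(m.sum(),cv2.minAreaRect((q[:,:2]*1000).astype(np.float32)),np.median(q[:,2]))
E
```

```text
12.3 [0.51771386 0.29395919 0.21373499] [ 1.51615595e-01  9.88438969e-01 -8.09972950e-04 -6.78530040e-04]
2237 ((520.0855712890625, 296.0166931152344), (35.97746658325195, 64.30023193359375), 70.98640441894531) 0.02135892759535274
```

View pics/cal.png

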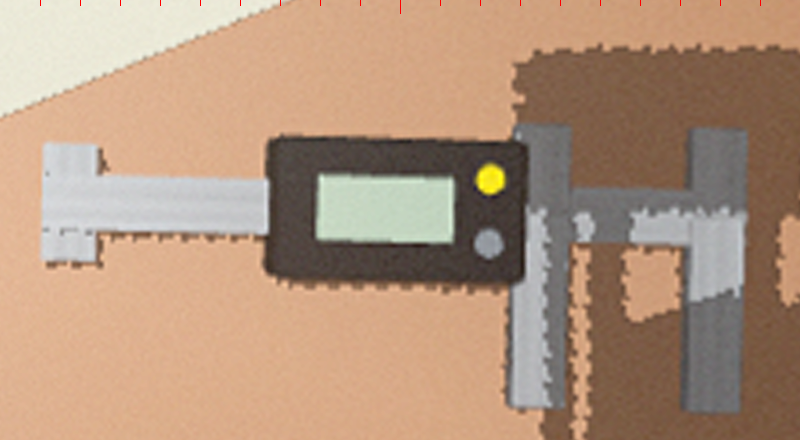

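Depth fit and crop agree: housing 36 × 64 mm at (0.520, 0.296), yaw −19.0°, display up.

>>> carry_out:
  steps:
    - [0, 0, 0, 0, 0, 0.027, 9.3]
    - [-0.13, 0.28, 1, 0, 0, 0, 9.3]
    - [0, 0, 3, 0, 0, 0, 9.3]
    - [0, 0, 3, 0, 0, 0, 9.3]
    - [0, 0, 3, 0, 0, 0, 9.3]
    - [0, 0, 3, 0, 0, 0, 9.3]
    - [0, 0, 2, 0, 0, 0, 9.3]
    - [0, 0, 1, 0, 0, 0, 9.3]
    - [0, 0, 0.5, 0, 0, 0, 9.3]
    - [0, 0, 0, 0, 0, 0, 9.3]
    - [0, 0, 0, 0, 0, 0, 9.3]

```text
time_s: 13.27
ee_pos: [0.521, 0.2967, 0.0505]
orientation: [0.166, 0.986, 0.0, 0.0]
contact_force: [0.3, -0.2, 0.0]
finger_gap: 0.093
```

>>> carry_out:
  steps:
    - [0.07, -0.08, 1, 0, 0, 0, 9.3]
    - [0, 0, 0.8, 0, 0, 0, 9.3]
    - [0, 0, 0.5, 0, 0, 0, 9.3]
    - [0, 0, 0.2, 0, 0, 0, 9.3]
    - [0, 0, 0, 0, 0, 0, 8]
    - [0, 0, 0, 0, 0, 0, 7]
    - [0, 0, 0, 0, 0, 0, 6]
    - [0, 0, 0, 0, 0, 0, 5.2]
    - [0, 0, 0, 0, 0, 0, 4.6]
    - [0, 0, 0, 0, 0, 0, 4.2]
    - [0, 0, 0, 0, 0, 0, 3.9]
    - [0, 0, 0, 0, 0, 0, 3.7]
    - [0, 0, 0, 0, 0, 0, 3.5]
    - [0, 0, 0, 0, 0, 0, 3.2]
    - [0, 0, 0, 0, 0, 0, 3.0]
    - [0, 0, 0, 0, 0, 0, 2.8]
    - [0, 0, 0, 0, 0, 0, 2.8]
  force: 20

```text
time_s: 14.68
ee_pos: [0.5195, 0.2959, 0.0248]
orientation: [0.166, 0.986, -0.0, -0.0]
contact_force: [-0.8, 0.7, -0.3]
finger_gap: 0.028
```

Gap reads 28 mm where 36 was expected, so I'll look before lifting.

```bash
python3 - <<'E'
from h import *
s=manip.sense(); print(s['finger_gap'],s['ee_pos'])
img,d,p,T=snap('wrist','w6.png'); np.savez('w6.npz',img=img,d=d,T=T,**{k:p[k] for k in('fx','fy','cx','cy')})
E
```

```text
0.028044134703757145 [0.51953781 0.295936   0.02481695]
```

View pics/w6.png

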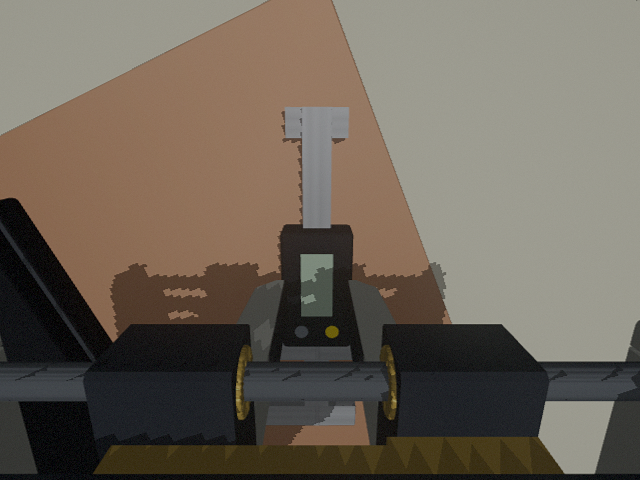

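The housing is between the fingers at (317,290), but the gap equals what I commanded. I'll close further to see whether they stop.

>>> carry_out:
  steps:
    - [0, 0, 0, 0, 0, 0, 2.4]
    - [0, 0, 0, 0, 0, 0, 2.4]
    - [0, 0, 0, 0, 0, 0, 2.4]

```text
time_s: 14.98
ee_pos: [0.5196, 0.2959, 0.0248]
orientation: [0.166, 0.986, -0.0, 0.0]
contact_force: [-0.3, 0.7, 0.6]
finger_gap: 0.0241
```

```bash
python3 - <<'E'
from h import *
img,d,p,T=snap('wrist','w7.png'); s=manip.sense()
v,u=np.mgrid[0:480,0:640]
P=np.stack([(u-p['cx'])/p['fx']*d,-(v-p['cy'])/p['fy']*d,-d],-1)@T[:3,:3].T+T[:3,3]
tool=(P-s['ee_pos'])@T[:3,:3]@np.array(p['mount'])[:3,:3].T
for vv in (235,255,300,325):
    print(vv,[(uu,*np.round(tool[vv,uu]*1000).astype(int),int(round(P[vv,uu,2]*1000))) for uu in range(245,396,10)])
c=img[200:350,220:420]; cv2.imwrite('pics/w7c.png',np.clip(cv2.resize(c,None,fx=4,fy=4,interpolation=cv2.INTER_CUBIC)*2.0,0,255).astype('uint8')[:,:,::-1])
E
```

```text
235 [(245, np.int64(25), np.int64(-38), np.int64(21), 4), (255, np.int64(25), np.int64(-33), np.int64(22), 3), (265, np.int64(24), np.int64(-27), np.int64(23), 2), (275, np.int64(25), np.int64(-22), np.int64(22), 3), (285, np.int64(30), np.int64(-15), np.int64(3), 22), (295, np.int64(30), np.int64(-10), np.int64(4), 21), (305, np.int64(30), np.int64(-5), np.int64(3), 22), (315, np.int64(30), np.int64(0), np.int64(3), 22), (325, np.int64(30), np.int64(4), np.int64(4), 21), (335, np.int64(30), np.int64(9), np.int64(4), 21), (345, np.int64(30), np.int64(14), np.int64(3), 22), (355, np.int64(24), np.int64(21), np.int64(22), 3), (365, np.int64(24), np.int64(26), np.int64(22), 2), (375, np.int64(25), np.int64(32), np.int64(21), 4), (385, np.int64(25), np.int64(37), np.int64(22), 3), (395, np.int64(25), np.int64(42), np.int64(21), 4)]
255 [(245, np.int64(13), np.int64(-39), np.int64(22), 3), (255, np.int64(14), np.int64(-33), np.int64(21), 4), (265, np.int64(13), np.int64(-28), np.int64(22), 3), (275, np.int64(13), np.int64(-22), np.int64(21), 3), (285, np.int64(20), np.int64(-15), np.int64
[... 1611 characters left out ...]
), (275, np.int64(9), np.int64(-15), np.int64(-46), 71), (285, np.int64(5), np.int64(-12), np.int64(-39), 64), (295, np.int64(-20), np.int64(-11), np.int64(4), 21), (305, np.int64(-19), np.int64(-6), np.int64(3), 22), (315, np.int64(-19), np.int64(-1), np.int64(4), 21), (325, np.int64(-19), np.int64(5), np.int64(3), 21), (335, np.int64(-19), np.int64(10), np.int64(4), 21), (345, np.int64(3), np.int64(12), np.int64(-35), 60), (355, np.int64(9), np.int64(15), np.int64(-45), 70), (365, np.int64(10), np.int64(18), np.int64(-48), 73), (375, np.int64(37), np.int64(13), np.int64(-95), 120), (385, np.int64(36), np.int64(16), np.int64(-94), 119), (395, np.int64(36), np.int64(18), np.int64(-94), 119)]
```

View pics/w7c.png

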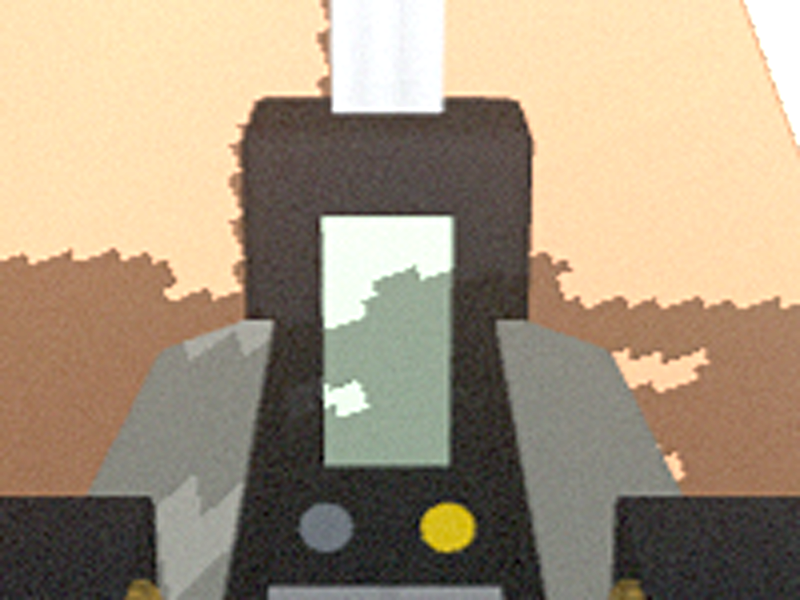

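The fingers are at ±12 mm, inside the drawn ±18 mm housing outline, so the part that actually resists is narrower than it looks. I'll keep closing gently until they stop.

>>> carry_out:
  steps:
    - [0, 0, 0, 0, 0, 0, 2.1]
    - [0, 0, 0, 0, 0, 0, 1.8]
    - [0, 0, 0, 0, 0, 0, 1.5]
    - [0, 0, 0, 0, 0, 0, 1.2]
    - [0, 0, 0, 0, 0, 0, 0.9]
    - [0, 0, 0, 0, 0, 0, 0.9]
    - [0, 0, 0, 0, 0, 0, 0.9]

```text
time_s: 15.62
ee_pos: [0.5196, 0.2959, 0.0249]
orientation: [0.166, 0.986, -0.0, 0.0]
contact_force: [-0.2, -1.3, 0.4]
finger_gap: 0.0092
```

The fingers closed fully without meeting anything. I'll check from depth data how far the fingertips really reach ahead of the TCP.

```bash
python3 - <<'E'
from h import *
M=np.array(manip.camera_params('wrist')['mount'])
v,u=np.mgrid[0:480,0:640]
for f in('w1.npz','w4.npz','w5.npz','w6.npz'):
    z=np.load(f); p={k:float(z[k]) for k in('fx','fy','cx','cy')}; d=z['d']
    t=(np.stack([(u-p['cx'])/p['fx']*d,-(v-p['cy'])/p['fy']*d,-d],-1)@M[:3,:3].T+M[:3,3])*1000
    m=(d>0)&(t[...,2]<25)&(t[...,2]>-60)&(abs(t[...,0])<25)&(abs(t[...,1])>8)&(abs(t[...,1])<70)
    if f=='w6.npz': m&=(t[...,2]<0)
    for s in(-1,1):
        q=t[m&(np.sign(t[...,1])==s)]; print(f,s,len(q),'x',np.percentile(q[:,0],[1,50,99]).round(1),'z max',np.percentile(q[:,2],[50,95,99.5]).round(1),'|y|',np.percentile(abs(q[:,1]),[1,99]).round(1))
s=manip.sense(); img,d,p,T=snap('wrist')
P=np.stack([(u-p['cx'])/p['fx']*d,-(v-p['cy'])/p['fy']*d,-d],-1)@T[:3,:3].T+T[:3,3]
m=(d>0)&(abs(P[...,2]-.021)<.004)&(np.hypot(P[...,0]-.52,P[...,1]-.296)<.045)
print(cv2.minAreaRect((P[m][:,:2]*1000).astype(np.float32)))
E
```

```text
w1.npz -1 3911 x [-6.6  9.3 10.3] z max [-39.   -9.9  -4.7] |y| [46.5 62.2]
w1.npz 1 3905 x [-6.8  9.1 10.2] z max [-39.1 -10.1  -4.7] |y| [45.8 61.6]
w4.npz -1 3921 x [-6.6  9.3 10.3] z max [-39.2  -9.8  -4.7] |y| [46.5 62.3]
w4.npz 1 3885 x [-6.7  9.2 10.2] z max [-39.2 -10.1  -4.8] |y| [45.8 61.5]
w5.npz -1 3911 x [-6.5  9.3 10.3] z max [-39.2  -9.9  -4.6] |y| [46.5 62.2]
w5.npz 1 3900 x [-6.8  9.1 10.2] z max [-39.2  -9.9  -4.8] |y| [45.8 61.6]
w6.npz -1 2467 x [-5.7  9.5 10.2] z max [-36.7 -10.   -5. ] |y| [14.4 29.4]
w6.npz 1 2480 x [-5.9  9.4 10.2] z max [-36.9 -10.1  -4.9] |y| [13.7 28.7]
((519.5369873046875, 295.6820373535156), (36.175575256347656, 64.02692413330078), 70.23313903808594)
```

The visible fingertips end about 5 mm behind the reported TCP, not 19 mm ahead of it. The jaws therefore shut just above the housing (top at 21 mm), and the tray had been held only by its ear tops. The caliper has not moved. I'll open and go about 20 mm lower in small steps, watching the force.

>>> carry_out:
  steps:
    - [0, 0, -0.3, 0, 0, 0, 3]
    - [0, 0, 0, 0, 0, 0, 6]
    - [0, 0, 0, 0, 0, 0, 9.3]
    - [0, 0, 0, 0, 0, 0, 9.3]
    - [0, 0, 0, 0, 0, 0, 9.3]
    - [0, 0, 0, 0, 0, 0, 9.3]
    - [0, 0, 0, 0, 0, 0, 9.3]
    - [0, 0, 0, 0, 0, 0, 9.3]
    - [0, 0, 0, 0, 0, 0, 9.3]
    - [0, 0, 0, 0, 0, 0, 9.3]

```text
time_s: 16.5
ee_pos: [0.5195, 0.2959, 0.0278]
orientation: [0.166, 0.986, -0.0, -0.0]
contact_force: [-0.3, 0.2, -0.4]
finger_gap: 0.0711
```

>>> carry_out:
  steps:
    - [0, 0, 0.5, 0, 0, 0, 9.3]
    - [0, 0, 0.4, 0, 0, 0, 9.3]
    - [0, 0, 0.3, 0, 0, 0, 9.3]
    - [0, 0, 0.2, 0, 0, 0, 9.3]
    - [0, 0, 0.1, 0, 0, 0, 9.3]
    - [0, 0, 0, 0, 0, 0, 9.3]

```text
time_s: 17.0
ee_pos: [0.5194, 0.2959, 0.0124]
orientation: [0.166, 0.986, -0.0, -0.0]
contact_force: [-0.3, 0.2, -0.2]
finger_gap: 0.0925
```

No contact at TCP z = 12 mm, so the shorter reach is confirmed.

>>> carry_out:
  steps:
    - [0, 0, 0.3, 0, 0, 0, 9.3]
    - [0, 0, 0.2, 0, 0, 0, 9.3]
    - [0, 0, 0.2, 0, 0, 0, 9.3]
    - [0, 0, 0.1, 0, 0, 0, 9.3]
    - [0, 0, 0, 0, 0, 0, 9.3]

```text
time_s: 17.42
ee_pos: [0.5194, 0.2958, 0.0045]
orientation: [0.166, 0.986, -0.0, -0.0]
contact_force: [-0.4, 0.7, 0.0]
finger_gap: 0.0931
```

>>> carry_out:
  steps:
    - [0, 0, 0, 0, 0, 0, 7.5]
    - [0, 0, 0, 0, 0, 0, 6]
    - [0, 0, 0, 0, 0, 0, 5]
    - [0, 0, 0, 0, 0, 0, 4.6]
    - [0, 0, 0, 0, 0, 0, 4.2]
    - [0, 0, 0, 0, 0, 0, 3.9]
    - [0, 0, 0, 0, 0, 0, 3.7]
    - [0, 0, 0, 0, 0, 0, 3.5]
    - [0, 0, 0, 0, 0, 0, 3.3]
    - [0, 0, 0, 0, 0, 0, 3.0]
    - [0, 0, 0, 0, 0, 0, 2.8]
    - [0, 0, 0, 0, 0, 0, 2.8]
    - [0, 0, 0, 0, 0, 0, 2.8]

```text
time_s: 18.5
ee_pos: [0.5196, 0.296, 0.0049]
orientation: [0.166, 0.986, 0.0, 0.0]
contact_force: [0.2, 0.9, -0.2]
finger_gap: 0.0354
```

Held: gap 35.4 mm. Lifting.

>>> carry_out:
  steps:
    - [0, 0, -0.2, 0, 0, 0, 2.5]
    - [0, 0, -0.4, 0, 0, 0, 2.5]
    - [0, 0, -0.8, 0, 0, 0, 2.5]
    - [0, 0, -1.2, 0, 0, 0, 2.5]
    - [0, 0, -1.5, 0, 0, 0, 2.5]
    - [0, 0, -1.8, 0, 0, 0, 2.5]
    - [0, 0, -1.8, 0, 0, 0, 2.5]
    - [0, 0, -1.5, 0, 0, 0, 2.5]
    - [0, 0, -1.2, 0, 0, 0, 2.5]
    - [0, 0, -0.8, 0, 0, 0, 2.5]
    - [0, 0, -0.4, 0, 0, 0, 2.5]
    - [0, 0, 0, 0, 0, 0, 2.5]
    - [0, 0, 0, 0, 0, 0, 2.5]
  force: 28

```text
time_s: 19.58
ee_pos: [0.5194, 0.2958, 0.1206]
orientation: [0.166, 0.986, -0.0, -0.0]
contact_force: [0.2, 1.0, -1.1]
finger_gap: 0.036
```

```bash
cat > calpose.py <<'E'
from h import *
import sys
s=manip.sense(); img,d,p,T=snap('wrist',sys.argv[1])
np.savez('last.npz',img=img,d=d,T=T,**{k:p[k] for k in('fx','fy','cx','cy')})
M=np.array(p['mount']); v,u=np.mgrid[0:480,0:640]
C=np.stack([(u-p['cx'])/p['fx']*d,-(v-p['cy'])/p['fy']*d,-d],-1)
t=(C@M[:3,:3].T+M[:3,3])*1000
# caliper in tool frame: housing top near tool z -17; plane fit of seen top & bar at larger x
m=(d>0)&(abs(t[...,1])<60)&(t[...,0]>-60)&(t[...,0]<110)&(t[...,2]>-30)&(t[...,2]<30)&(v<330)
h=m&(abs(t[...,0]-20)<9)&(abs(t[...,1])<17)&(img.max(-1)>=0)
q=t[h]; print('housing z med',np.median(q[:,2]),'n',h.sum()); c=np.linalg.lstsq(np.c_[q[:,:2],np.ones(len(q))],q[:,2],rcond=None)[0]; print('plane slopes',c)
hz=np.median(q[:,2]); H=m&(abs(t[...,2]-hz)<4)&(abs(t[...,1])<25)&(t[...,0]<45)&(t[...,0]>12)
q=t[H]; print('housing back end x',np.percentile(q[:,0],99),'y edges',np.percentile(q[:,1],[1,99]))
B=m&(t[...,0]>38)&(t[...,0]<75)&(abs(t[...,1])<12)&(t[...,2]<hz+22); q=t[B]
pf=np.polyfit(q[:,0],q[:,1],1); print('bar n',B.sum(),'y vs x slope deg',np.degrees(np.arctan(pf[0])),'y0',pf[1],'z slope',np.polyfit(q[:,0],q[:,2],1))
print(s['time_s'],s['ee_pos'],s['orientation'],s['contact_force'],s['moment'])
E
python3 calpose.py w8.png
```

```text
housing z med -16.588737228561605 n 2919
plane slopes [ 2.35931169e-02  6.60755571e-04 -1.70658808e+01]
housing back end x 31.47438822691202 y edges [-17.84289317  17.13050141]
bar n 2740 y vs x slope deg -0.17631029693967437 y0 -0.17462711651459 z slope [-2.07195889e-03 -8.37815473e+00]
19.5833 [0.51940462 0.29581307 0.12060474] [ 1.66103460e-01  9.86108318e-01 -1.34993736e-04 -9.13181218e-05] [ 0.19871942  1.04113117 -1.12406281] [ 0.00920443  0.03078867 -0.02263296]
```

The caliper is held level and aligned, with its centre within 0.5 mm of the TCP axis. I'll carry it over to the silhouette.

>>> carry_out:
  steps:
    - [-0.33, -0.73, 0, 0, 0, 0, 2.5]
    - [-0.66, -1.46, 0, 0, 0, 0, 2.5]
    - [-0.99, -2.19, 0, 0, 0, 0, 2.5]
    - [-1.29, -2.86, 0, 0, 0, 0, 2.5]
    - [-1.29, -2.86, 0, 0, 0, 0, 2.5]
    - [-1.29, -2.86, 0, 0, 0, 0, 2.5]
    - [-1.29, -2.86, 0, 0, 0, 0, 2.5]
    - [-1.29, -2.86, 0, 0, 0, 0, 2.5]
    - [-1.29, -2.86, 0, 0, 0, 0, 2.5]
    - [-1.29, -2.86, 0, 0, 0, 0, 2.5]
    - [-1.29, -2.86, 0, 0, 0, 0, 2.5]
    - [-1.29, -2.86, 0, 0, 0, 0, 2.5]
    - [-1.29, -2.86, 0, 0, 0, 0, 2.5]
    - [-1.29, -2.86, 0, 0, 0, 0, 2.5]
    - [-1.29, -2.86, 0, 0, 0, 0, 2.5]
    - [-1.29, -2.86, 0, 0, 0, 0, 2.5]
    - [-1.29, -2.86, 0, 0, 0, 0, 2.5]
    - [-0.99, -2.19, 0, 0, 0, 0, 2.5]
    - [-0.66, -1.46, 0, 0, 0, 0, 2.5]
    - [-0.33, -0.73, 0, 0, 0, 0, 2.5]

```text
time_s: 21.3
ee_pos: [0.5665, -0.2409, 0.1199]
orientation: [0.168, 0.986, -0.001, -0.001]
contact_force: [0.5, -0.3, -1.1]
finger_gap: 0.0361
```

>>> carry_out:
  steps:
    - [0, 0, 0, 0, 0, -0.02, 2.5]
    - [0, 0, 0, 0, 0, -0.04, 2.5]
    - [0, 0, 0, 0, 0, -0.04, 2.5]
    - [0, 0, 0, 0, 0, -0.04, 2.5]
    - [0, 0, 0, 0, 0, -0.018, 2.5]
    - [0, 0, 0, 0, 0, 0, 2.5]
    - [0, 0, 0, 0, 0, 0, 2.5]

```text
time_s: 21.88
ee_pos: [0.5677, -0.2363, 0.1207]
orientation: [0.088, 0.996, 0.0, -0.0]
contact_force: [-0.0, -0.0, -1.8]
finger_gap: 0.0358
```

```bash
python3 calpose.py w9.png; python3 - <<'E'
from h import *
z=np.load('last.npz'); p={k:float(z[k]) for k in('fx','fy','cx','cy')}; T=z['T']; img=z['img'].astype(int)
v,u=np.mgrid[0:480,0:640]
r=np.stack([(u-p['cx'])/p['fx'],-(v-p['cy'])/p['fy'],-np.ones_like(u,float)],-1)@T[:3,:3].T
G=(T[:3,3]+r*((.004-T[2,3])/r[...,2])[...,None])[...,:2]
a=np.radians(-9.9); D=G-np.array([.5684,-.2382]); x=D@[np.cos(a),np.sin(a)]*1000; y=D@[-np.sin(a),np.cos(a)]*1000
# board near edge and card edges in this view for independent check
g=(img[...,1]>img[...,0]*1.5)&(x<-60)&(x>-160)&(abs(y)<30)
dark=(img.max(-1)<45)&(x<-35)&(x>-95)&(abs(y)<20)&(z['d']>0.22)
print('green',g.sum(),np.percentile(x[g],[1,99]) if g.any() else '', 'dark sil visible',dark.sum(),np.percentile(x[dark],[1,99]) if dark.any() else '',np.percentile(y[dark],[2,98]) if dark.any() else '')
E
```

```text
housing z med -16.58700693022808 n 2938
plane slopes [ 2.09108664e-02 -1.14730822e-03 -1.70104288e+01]
housing back end x 31.499436818700243 y edges [-17.67868071  17.19767843]
bar n 2742 y vs x slope deg -0.060820576639680594 y0 -0.14514272793862293 z slope [-2.95991334e-03 -8.34904849e+00]
21.8833 [ 0.56766468 -0.23630676  0.12069561] [ 8.75784790e-02  9.96157581e-01  2.37133817e-04 -1.68472883e-04] [-0.03589185 -0.04170644 -1.84662874] [0.01760897 0.02186102 0.06713194]
green 815 [-119.28377861  -98.5565667 ] dark sil visible 0
```

>>> carry_out:
  steps:
    - [-0.06, -0.14, 0.4, 0, 0, 0, 2.5]
    - [0, 0, 0.8, 0, 0, 0, 2.5]
    - [0, 0, 1.2, 0, 0, 0, 2.5]
    - [0, 0, 1.5, 0, 0, 0, 2.5]
    - [0, 0, 1.5, 0, 0, 0, 2.5]
    - [0, 0, 1.5, 0, 0, 0, 2.5]
    - [0, 0, 1.4, 0, 0, 0, 2.5]
    - [0, 0, 1.1, 0, 0, 0, 2.5]
    - [0, 0, 0.8, 0, 0, 0, 2.5]
    - [0, 0, 0.4, 0, 0, 0, 2.5]
    - [0, 0, 0.2, 0, 0, 0, 2.5]
    - [0, 0, 0.1, 0, 0, 0, 2.5]
    - [0, 0, 0.1, 0, 0, 0, 2.5]
    - [0, 0, 0, 0, 0, 0, 2.5]
    - [0, 0, 0, 0, 0, 0, 2.5]

```text
time_s: 23.18
ee_pos: [0.5684, -0.2389, 0.0114]
orientation: [0.088, 0.996, -0.0, 0.0]
contact_force: [-0.3, 0.4, -1.1]
finger_gap: 0.036
```

>>> carry_out:
  steps:
    - [0.06, 0.1, 0.2, 0, 0, 0, 2.5]
    - [0, 0, 0.15, 0, 0, 0, 2.5]
    - [0, 0, 0.1, 0, 0, 0, 2.5]
    - [0, 0, 0.05, 0, 0, 0, 2.5]
    - [0, 0, 0, 0, 0, 0, 2.5]
    - [0, 0, 0, 0, 0, 0, 2.5]

```text
time_s: 23.68
ee_pos: [0.5677, -0.2376, 0.0059]
orientation: [0.088, 0.996, -0.0, 0.0]
contact_force: [-0.4, 0.9, -0.1]
finger_gap: 0.0357
```

>>> carry_out:
  steps:
    - [0, 0, 0.05, 0, 0, 0, 2.5]
    - [0, 0, 0, 0, 0, 0, 2.5]
    - [0, 0, 0, 0, 0, 0, 2.5]

```text
time_s: 23.93
ee_pos: [0.5676, -0.2376, 0.0058]
orientation: [0.088, 0.996, -0.0, 0.0]
contact_force: [-1.8, 0.8, 5.3]
finger_gap: 0.0358
```

Contact (+5 N). Releasing and rising.

>>> carry_out:
  steps:
    - [0, 0, 0, 0, 0, 0, 3.7]
    - [0, 0, 0, 0, 0, 0, 4.0]
    - [0, 0, 0, 0, 0, 0, 4.5]
    - [0, 0, 0, 0, 0, 0, 5.5]
    - [0, 0, 0, 0, 0, 0, 6.5]
    - [0, 0, 0, 0, 0, 0, 7]
    - [0, 0, 0, 0, 0, 0, 7]
    - [0, 0, 0, 0, 0, 0, 7]

```text
time_s: 24.6
ee_pos: [0.5677, -0.2376, 0.0053]
orientation: [0.088, 0.996, 0.0, -0.0]
contact_force: [0.5, -0.3, 0.0]
finger_gap: 0.0691
```

>>> carry_out:
  steps:
    - [0, 0, -0.5, 0, 0, 0, 7]
    - [0, 0, -1, 0, 0, 0, 7]
    - [0, 0, -2, 0, 0, 0, 7]
    - [0, 0, -3, 0, 0, 0, 7]
    - [0, 0, -3, 0, 0, 0, 7]
    - [0, 0, -3, 0, 0, 0, 7]
    - [0, 0, -3, 0, 0, 0, 7]
    - [0, 0, -3, 0, 0, 0, 7]
    - [0, 0, -2.5, 0, 0, 0, 7]
    - [0, 0, 0, 0, 0, 0, 7]
    - [0, 0, 0, 0, 0, 0, 7]

```text
time_s: 25.52
ee_pos: [0.5682, -0.2379, 0.2178]
orientation: [0.088, 0.996, -0.001, 0.002]
contact_force: [-0.2, -0.3, -1.4]
finger_gap: 0.0699
```

```bash
python3 - <<'E'
from rect import *
s=manip.sense(); print(s['time_s'],s['ee_pos'],s['orientation'],s['finger_gap'])
img,d,p,T=snap('wrist','w10.png'); np.savez('w10.npz',img=img,d=d,T=T,**{k:p[k] for k in('fx','fy','cx','cy')})
v,u=np.mgrid[0:480,0:640]
P=np.stack([(u-p['cx'])/p['fx']*d,-(v-p['cy'])/p['fy']*d,-d],-1)@T[:3,:3].T+T[:3,3]
m=(d>0)&(abs(P[...,2]-.022)<.004)&(np.hypot(P[...,0]-.5684,P[...,1]+.2382)<.045)
print('cal',m.sum(),cv2.minAreaRect((P[m][:,:2]*1000).astype(np.float32)),np.median(P[m][:,2]))
i=img.astype(int); m=(d>0)&(abs(P[...,2]-.024)<.004)&(i[...,2]>i[...,0]*1.6+10)&(np.hypot(P[...,0]-.588,P[...,1]+.126)<.09)
print('tray',m.sum(),cv2.minAreaRect((P[m][:,:2]*1000).astype(np.float32)))
r=rectify('w10.npz',(.5684,-.2382),-9.9,.0115,'x.png')
cv2.imwrite('pics/final.png',np.clip(np.vstack([r[:,:,::-1][::2,::2][:,:],]).astype(int),0,255).astype('uint8'))
b=np.clip(img.astype(float)*1.4,0,255).astype('uint8')[60:400]
o=np.zeros((240+340,640,3),np.uint8); o[:220,:400]=r[::2,::2]; o[240:]=b; cv2.imwrite('pics/final.png',o[:,:,::-1])
E
```

```text
25.5167 [ 0.56822052 -0.23792116  0.21776426] [ 8.78770645e-02  9.96129452e-01 -5.47066103e-04  1.85411573e-03] 0.0698941043625932
cal 2223 ((567.9765625, -237.79661560058594), (35.98134994506836, 64.17841339111328), 79.37886810302734) 0.022356293502819424
tray 1713 ((588.442138671875, -126.15782928466797), (65.08193969726562, 150.00413513183594), 80.69344329833984)
```

View pics/final.png

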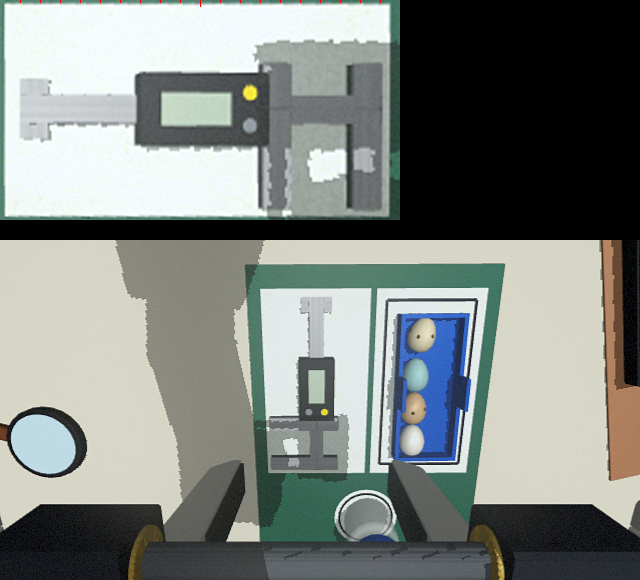

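The caliper lies on its silhouette: the black strip beside the fixed jaw matches the parallax of the raised jaws. The tray is inside its frame with four eggs, and the gripper is clear at z = 0.22. Handing in.

```bash
python3 -c "
from rig import manip
print(manip.close_job())"
```

```text
the job is handed in; nothing more can be done
None
```

The job is done and handed in at about 25.5 s of robot time. I lifted the tray off the case, carried it level and set it in its drawn frame. Then I laid the caliper, display up, on its silhouette and let go of both.

| Last check (wrist camera) | Measured | Target | Result |
|---|---|---|---|
| Tray centre | (0.588, −0.126) | (0.588, −0.125) | within about 1 mm, long side along the frame |
| Eggs in tray | 4 | 4 | all inside |
| Caliper housing centre | (0.5680, −0.2378) | (0.5684, −0.2382) | under 1 mm off |
| Caliper yaw | −10.6° (−10.0° from the tool pose before release) | −9.9° | within about 0.7° |

Both were lowered in small steps until about 5 N of contact showed, and the gripper ended clear at z ≈ 0.22 m.

**What disagreed:**
- **Fingertips:** they are stated to stand 19 mm ahead of the TCP, but they ended about 5 mm behind it. The first caliper grasp therefore closed on nothing above the housing. The caliper did not move noticeably, and a grasp about 20 mm lower held. By the same measure, the tray was carried by only the tops of its ears.
- **Top camera:** it differed from the wrist camera by 2 to 6 mm, so I used the wrist camera.

I did not re-measure the nest, jar, magnifier, blue box or look-alikes. Nothing suggested they had been touched.

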